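# Take the spent filter cartridge out of the dust extractor

### The arm

A 6-joint arm with a two-finger parallel gripper is mounted at the origin on the work surface. World frame = base frame: x ahead of the robot, y to its left, z up, the work surface at z = 0. Lengths are in m, angles in degrees, forces in N, time in s.
With the tool pointing down it reaches from about 0.3 to 0.875 m from the base axis. Payload 6.4 kg.
Tool frame: the origin (TCP) lies midway between the tips of the shut fingers; the grasp point (between the pads) lies 19 mm behind it; z points along the fingers, x is the direction in which the jaws open and shut, and the axes are right-handed (so a half turn about z gives the same grasp; the last joint's range is limited). The gripper opens to 85 mm and grips with 20 to 120 N. Pads are 22 mm wide; open, the fingers measure 114 mm over their backs; the gripper's body (76 mm by 85 mm) begins 54 mm behind the grasp point. The pads swing forward as they close: fully open they stand 13 mm farther back than shut.
Start: joints at [-80.059, 10.359, 92.074, -0, 77.567, -11.82], TCP at [0.213, -0.534, 0.231] pointing down, gripper open.
Joint ranges: [-171.53, 171.53], [-51.25, 118.39], [17.06, 147.69], [-65.23, 245.23], [0, 150.52], [-178.68, 178.68]. Speed limits (degrees/s): [147.25, 147.25, 172.46, 180, 180, 180].

### API

Orientations are given as a 3x3 rotation matrix whose columns are the frame's x, y, z axes.
In Python, from bench import manip gives the robot as it stands. The module is installed in compiled form; this text tells all that it offers.
- The arm moves only by the shell command python3 -m pendant 'ROWS' [FORCE]. ROWS is a JSON object of lists of equal length, an entry for each row: "dr": the turn, a rotation vector about the tool's x, y, z each as a share of 120 degrees, from -1 to 1, a list of three; "travel": the shift along the tool's x, y, z each as a share of 120 mm, from -1 to 1, a list of three; "jaw": the opening, from 0 (shut) to 1 (fully open). A call has 1 to 20 rows; each row is the pose to reach, as a shift and turn from the pose commanded when the call began, along the tool's axes at that moment; what a row does not reach only later rows make up. A row lasts 1/12 s, in which the tool goes at most 41.7 mm and 7.16 degrees, less where a joint would pass 70% of its speed; a pose out of reach is approached as far as the arm can. A call with a number of a shift or a turn outside -1 to 1 is refused whole. A call with a gripper value outside its range is refused whole. The fingers move at their own pace and stop on an object; FORCE is the grip in N (left out, the last holds). Time passes only in rows, so rows that repeat a pose let the fingers close. It gives the time, the measured TCP pose, the force and the opening at its end, in the units of the state.
- manip.get_obs(): the state, without advancing time (a new reading comes with each control period).
- manip.grab_frame(name): name is "scene" or "side" or "wrist"; returns the picture (400x640x3 uint8, red, green, blue); there is no depth.
- manip.camera_model(name): a dict with "K" (3x3 intrinsics, pixels), "world_to_cam" (4x4, takes a point from world to camera coordinates). Camera axes: x right, y up, looking along -z (the intrinsics and any distortion apply to the point x, -y, -z); pixel columns grow to the right and rows downward; lengths in m; the calibration is good to about 2 mm. A picture is of the moment at which its call begins: read the wrist's pose just before it. camera_model takes no time and is no camera call; for the wrist camera it gives the pose at the moment of the call.
- manip.sign_off(): hands the job in, once; it reports no verdict.
Trained networks look in the newest picture that a camera, given by its name, has taken for a name from the list of things; names that differ only in an ending like _2 or _b are one class to them, and where a whole thing is asked for, a point or a joint stands for the part that bears it (a point fixed in the world has none). Each returns a list of dicts, best first, with "score" (0 to 1); they miss things now and then, are a little off and sometimes report something else, mostly with a low value. They report only what shows in the picture. A call takes as long as a camera call. They do not tell look-alikes from the thing itself.
- manip.find_in(camera, thing): "extent" ([left, top, right, bottom] in pixels, round what is visible of it).
- manip.outline_of(camera, thing): "pixels" (400x640 bool, what is visible of it) and "extent" ([left, top, right, bottom] in pixels, round what is visible of it).
- manip.spot_point(camera, thing): "location" ([column, row] in pixels: a listed point, or the origin of a listed thing).
The state is a dict: "t": time; "joint_positions": joint angles; "joint_vel": joint speeds; "effort": joint torques, N m; "eef_pos": TCP position; "tool_rot": TCP orientation; "force": force on the tool from outside, world axes, zero at the start; "wrist_torque": the same for the moment, N m; "finger_gap": finger opening in m.
Only numpy, scipy, OpenCV 4.12 (cv2) and the standard library are available. Lean on these libraries where they do the work, as an engineer would, in place of code of your own. Each camera call takes 0.05 s, during which the arm holds its last target. There are 200 camera calls.

### The job

The dust extractor's filter is spent: push its latch button fully home so that it stays down, twist the cartridge anticlockwise by its round grip until it comes up against its stop, and lift it straight out. Stand it upright in the black waste tub and let go, keeping it upright all the way and setting it down gently so that no dust spills. Force nothing, and leave the other things on the bench, in the tub and on the extractor where they are.

Things in the scene. Friction and masses are not known exactly. Their poses are not given: they have to be found in the camera images.
- extractor: Bench dust extractor, white and grey case, flat deck 130 mm above the table, fixed. Origin: on the table, on the vertical axis of its filter well. Case from x = -115 to +145 and y = -140 to +140 mm. -x is its front, with switch panel and latch button; carry handle at x = +118 mm, |y| < 78 mm, 48 mm above the deck; inlet spigot 34 mm out of the +y side, below the deck.
- collar (a point): Centre of the mouth of the aluminium collar round the well, 148 mm above the table, axes as the extractor's. Outer diameter 108, inner wall 94 mm. Two lips (inner diameter 83 mm, 4 mm thick) hold the cartridge's lugs down; two 28 mm gaps between them, at the extractor's +y and -y, let the lugs out. A sprung gasket below presses the seated cartridge up against the lips with about 9 N.
- cartridge: Spent filter cartridge, 134 mm tall, 0.28 to 0.42 kg, loose, locked in the well at first, its origin then 60 mm above the table. Origin: centre of its underside, z up its axis. From below: brown pleated filter 70 mm in diameter to z = 79; bayonet disc 80 mm in diameter with two lugs, 20 mm wide, to 44 mm from the axis, z 79 to 90; black cap disc 104 mm in diameter, z 90 to 100; grip on top.
- grip (a point): On the cartridge's axis, z = 117 mm, half way up its round ribbed grip, which is 60 mm in diameter, from z = 100 to 134 mm, and can be held at any yaw. Turning it takes up to 0.4 N m; it stays put when let go, so it can be turned in several grasps. The underside clears the collar after rising 95 mm.
- ear (a point): Outer end of the small ear on the cap disc's rim, 8 mm wide, 61 mm from the axis in the cartridge's own -x. At the start it lies 10 to 26 deg clockwise (from above) of the extractor's -x; the raised latch tooth blocks it at 7 deg. With the tooth down it turns anticlockwise to a firm stop about 81 deg past -x. In the last 4 deg before it the lugs meet the gaps, and the gasket lifts it 3 mm if let.
- release (a joint): Travel of the latch button, a slide, in m: 0 up (latched), 0.008 fully down (released). It moves straight down against about 4 N of friction and stays where it is left. The tooth is clear of the ear from about 0.005 on.
- release_top (a point): Centre of the top of the steel latch button, 18 mm in diameter, on a small black housing at the extractor's front, 83 mm from the well's axis along the extractor's -x. 172 mm above the table when up, 164 mm when down (housing top 150 mm, cap disc top 160 mm).
- tub: Black open waste tub, 250 x 290 mm (x, y) outside, walls 60 mm high and 5 mm thick, fixed to the bench. Origin: centre of its underside; the inner floor is 5 mm above the table. The middle is free; two tile offcuts lie near its +x wall.
- spare: The new filter cartridge, same shape as the spent one but with white pleats, standing on the bench; leave alone. Origin: centre of its underside.
- offcut_a: Broken grey slate offcut, about 55 x 45 x 10 mm, lying in the tub near its +x wall; leave alone.
- offcut_b: Broken red tile offcut, about 45 x 48 x 9 mm, lying in the tub near its +x wall; leave alone.
- hammer: Hammer with a yellow handle, 300 mm long, lying on the bench; leave alone.
- marker: Black marker pen, 125 mm long and 15 mm thick, lying on the extractor's deck beside the well, on the +y side; leave alone.
- float: Grouting float, 240 x 95 mm with a wooden handle, 66 mm tall, on the bench; leave alone.
- cup: Cardboard mixing cup, 84 mm across and 95 mm tall; leave alone.
- glasses: Blue-rimmed safety glasses, about 140 mm wide, on the bench; leave alone.
Mind the look-alikes: they are no part of the job. What is shaped like the cartridge but green or purple is not meant.

How it is judged:
By the outcome, as a careful person would: the job done as asked, in the order asked, and still so for the second after the job is handed in, with the robot touching nothing.
It also fails if it takes over 69 s, if anything falls off the work surface, if the arm or the gripper's body presses on something with over 40 N, if the wrist force passes 120 N, or if a joint passes its speed limit or range.

## Working session

There is one attempt and no reset: what is moved stays moved. The work goes in short steps, Python scripts to look and compute and a shell command to move; the robot and the scene stay as the last step left them, time stands still between calls to the robot, and variables do not carry over. Pictures are saved under pics/ and viewed, about 8 in all and at most 12, crops included, and the job is handed in when it is done.

```bash
mkdir -p pics
cat > h.py <<'E'
import numpy as np, cv2
from bench import manip
def save(n,im): cv2.imwrite('pics/'+n+'.png',cv2.cvtColor(im,cv2.COLOR_RGB2BGR))
def ray(cam,px,m=None):
    m=m or manip.camera_model(cam); W=np.array(m['world_to_cam']);K=np.array(m['K'])
    d=np.linalg.inv(K)@[px[0],px[1],1]; d=np.array([d[0],-d[1],-d[2]])
    R=W[:3,:3]; return -R.T@W[:3,3], R.T@d
def atz(cam,px,z,m=None):
    o,d=ray(cam,px,m); return o+d*(z-o[2])/d[2]
def proj(cam,p,m=None):
    m=m or manip.camera_model(cam); W=np.array(m['world_to_cam']);K=np.array(m['K'])
    c=W[:3,:3]@p+W[:3,3]; q=K@[c[0],-c[1],-c[2]]; return q[:2]/q[2]
E
python3 - <<'E'
from h import *
np.set_printoptions(precision=4,suppress=True)
a=manip.grab_frame('scene');b=manip.grab_frame('side')
save('scene',a);save('side',b)
print({k:v for k,v in manip.camera_model('scene').items()})
o=manip.get_obs();print(o['tool_rot'],o['t'],o['finger_gap'])
for c in('scene','side'):
  for n,z in(('collar',.148),('grip',.177),('ear',.155),('release_top',.172),('tub',0.005),('spare',0),('extractor',0)):
    for r in manip.spot_point(c,n)[:3]: print(c,n,round(r['score'],2),np.round(r['location'],1),atz(c,r['location'],z))
E
```

```text
{'K': array([[515.2332,   0.    , 315.8222],
       [  0.    , 515.2332, 196.2906],
       [  0.    ,   0.    ,   1.    ]]), 'world_to_cam': array([[ 0.7649,  0.6441, -0.0114, -0.4267],
       [-0.4816,  0.5834,  0.654 ,  0.176 ],
       [ 0.4279, -0.4948,  0.7564, -1.818 ],
       [ 0.    ,  0.    ,  0.    ,  1.    ]])}
[[ 0.3707 -0.9287 -0.0003]
 [-0.9287 -0.3707  0.0016]
 [-0.0016 -0.0003 -1.    ]] 0.1 0.08554146220073114
scene collar 0.61 [220.6 231. ] [ 0.4446 -0.2607  0.148 ]
scene grip 0.96 [333.2 212.6] [ 0.6526 -0.0366  0.177 ]
scene grip 0.91 [285.5 148.8] [0.3871 0.0644 0.177 ]
scene grip 0.87 [289.4 192.2] [ 0.5126 -0.0574  0.177 ]
scene ear 0.84 [294.3 184.6] [ 0.4902 -0.0131  0.155 ]
scene ear 0.75 [236.7 235.6] [ 0.4935 -0.2468  0.155 ]
scene ear 0.75 [314.1 210.2] [ 0.5957 -0.0495  0.155 ]
scene release_top 0.39 [219.8 232.3] [ 0.4622 -0.2751  0.172 ]
scene tub 0.71 [372.7 181.3] [0.584  0.2592 0.005 ]
scene spare 0.8 [370.7 267.7] [ 0.7752 -0.0133  0.    ]
scene spare 0.61 [186.5 246.9] [ 0.3102 -0.304  -0.    ]
scene spare 0.44 [412.9 130.6] [0.5473 0.5564 0.    ]
scene extractor 0.82 [251.6 278.8] [ 0.5377 -0.2585  0.    ]
side grip 0.87 [355.  144.3] [ 0.5469 -0.2432  0.177 ]
side grip 0.69 [347.1 233.4] [0.3302 0.1468 0.177 ]
side grip 0.56 [305.  183.1] [0.5804 0.0387 0.177 ]
side ear 0.9 [369.7 154.4] [ 0.481 -0.247  0.155]
side ear 0.8 [320.1 191.4] [0.5243 0.0246 0.155 ]
side ear 0.66 [337.9 214.2] [0.4113 0.0787 0.155 ]
side release_top 0.55 [413.2 190.8] [ 0.2455 -0.1513  0.172 ]
side release_top 0.47 [379.4 146.9] [ 0.4636 -0.2886  0.172 ]
side release_top 0.33 [328.6 300.7] [0.24   0.3839 0.172 ]
side tub 0.63 [271.  255.8] [0.5693 0.2685 0.005 ]
side spare 0.84 [275.5 189.4] [ 0.7681 -0.0025  0.    ]
side spare 0.57 [344.8 170.7] [ 0.5962 -0.2545  0.    ]
side extractor 0.88 [355.7 173.9] [ 0.548  -0.2641  0.    ]
side extractor 0.3 [413.1 192.4] [ 0.3007 -0.3041  0.    ]
```

View pics/scene.png

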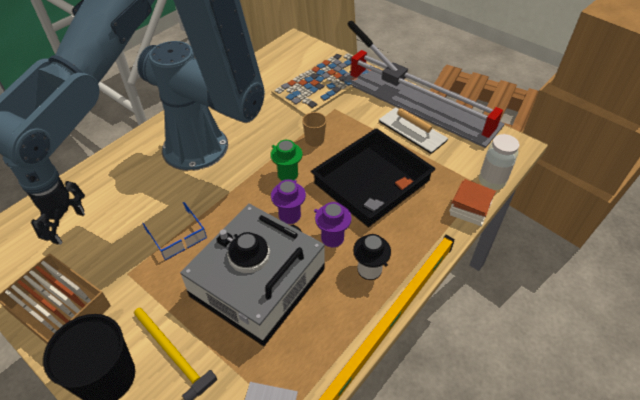

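View pics/side.png

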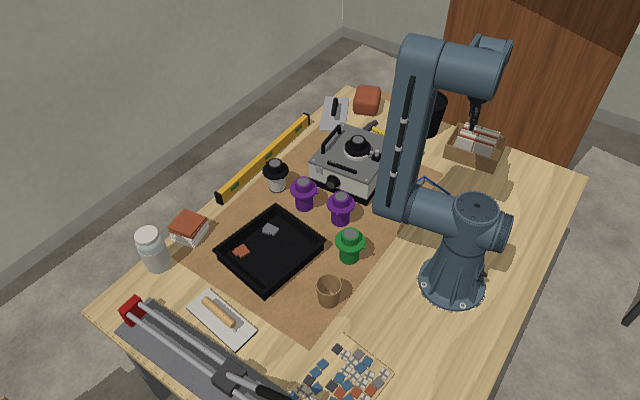

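```bash
R5='x'; 
python3 -m pendant '{"travel":[[-0.38,-0.99,-0.5],[-0.38,-0.99,-0.5],[-0.38,-0.99,-0.5],[-0.38,-0.99,-0.5],[-0.38,-0.99,-0.5]],"dr":[[0,0,0],[0,0,0],[0,0,0],[0,0,0],[0,0,0]],"jaw":[1,1,1,1,1]}'
python3 -m pendant '{"travel":[[-0.38,-0.99,-0.5],[-0.38,-0.99,-0.5],[-0.38,-0.99,-0.5],[-0.38,-0.99,-0.5],[-0.38,-0.99,-0.5]],"dr":[[0,0,0],[0,0,0],[0,0,0],[0,0,0],[0,0,0]],"jaw":[1,1,1,1,1]}'
python3 -m pendant '{"travel":[[-0.38,-0.8,-0.5],[-0.38,-0.8,-0.5],[-0.38,-0.8,-0.5],[-0.38,-0.8,-0.5],[-0.38,-0.8,-0.5],[-0.38,-0.8,-0.5]],"dr":[[0,0,0],[0,0,0],[0,0,0],[0,0,0],[0,0,0],[0,0,0]],"jaw":[0,0,0,0,0,0]}'
cat >> h.py <<'E'
np.set_printoptions(precision=4,suppress=True)
def look(n,specs):
    m=manip.camera_model('wrist'); im=manip.grab_frame('wrist'); save(n,im)
    o=manip.get_obs(); print('t',o['t'],'tcp',o['eef_pos'],'q',o['joint_positions'],'yawx',np.degrees(np.arctan2(o['tool_rot'][1][0],o['tool_rot'][0][0])))
    for nm,z in specs:
        for r in manip.spot_point('wrist',nm)[:3]: print(nm,round(r['score'],2),np.round(r['location'],1),atz('wrist',r['location'],z,m))
    return m,im
E
python3 - <<'E'
from h import *
m,im=look('w1',(('collar',.148),('grip',.177),('ear',.155),('release_top',.172),('extractor',0)))
W=np.array(m['world_to_cam']);print(-W[:3,:3].T@W[:3,3],W[:3,:3])
E
```

```text
t: 1.22
eef_pos: [0.3094, -0.4465, 0.294]
tool_rot: [[0.375, -0.927, 0.002], [-0.927, -0.375, -0.004], [0.004, -0.001, -1.0]]
force: [0.1, -0.1, 0.3]
finger_gap: 0.0855
t: 1.63
eef_pos: [0.4021, -0.3604, 0.3531]
tool_rot: [[0.374, -0.927, 0.002], [-0.927, -0.374, -0.002], [0.003, -0.001, -1.0]]
force: [-0.4, 0.1, 0.2]
finger_gap: 0.0856
t: 2.13
eef_pos: [0.4713, -0.2845, 0.4096]
tool_rot: [[0.37, -0.929, -0.002], [-0.929, -0.37, 0.001], [-0.002, 0.002, -1.0]]
force: [0.1, -0.7, 1.0]
finger_gap: 0.012
t 2.1833 tcp [ 0.471  -0.2846  0.4093] q [-43.4727   2.2861  80.8112  -0.0483  97.071   24.8596] yawx -68.33830052027946
grip 0.96 [ 46.1 145.3] [0.3685 0.0605 0.177 ]
grip 0.72 [146.5 101.5] [ 0.4702 -0.0496  0.177 ]
grip 0.56 [320.8 110. ] [ 0.5409 -0.2548  0.177 ]
ear 0.92 [ 50.6 178.9] [0.3122 0.0677 0.155 ]
ear 0.84 [297.8 147.8] [ 0.4832 -0.2437  0.155 ]
ear 0.74 [112.   98.4] [0.4534 0.0054 0.155 ]
release_top 0.75 [306.2 170.4] [ 0.4614 -0.2653  0.172 ]
[ 0.5378 -0.2559  0.5522] [[ 0.3692 -0.9294 -0.002 ]
 [ 0.8902  0.3542 -0.2865]
 [ 0.267   0.104   0.9581]]
```

View pics/w1.png

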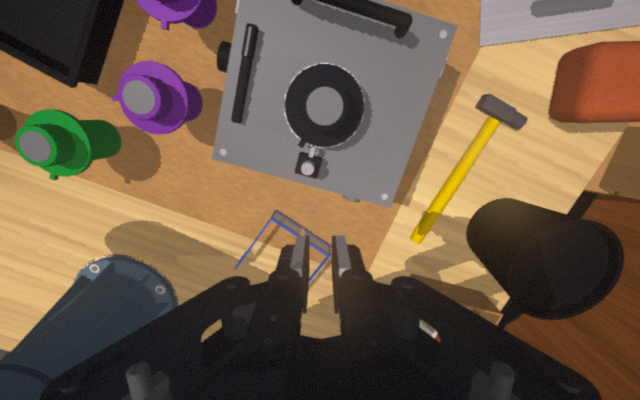

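Run:
```python
from h import *
m=manip.camera_model('wrist'); im=manip.grab_frame('wrist')
g=cv2.cvtColor(im,cv2.COLOR_RGB2GRAY)
def blob(seed,lo,hi):
    mk=np.zeros((402,642),np.uint8); cv2.floodFill(g.copy(),mk,seed,255,lo,hi,4|cv2.FLOODFILL_MASK_ONLY|cv2.FLOODFILL_FIXED_RANGE|(255<<8))
    mm=cv2.moments(mk[1:-1,1:-1],True); return np.array([mm['m10'],mm['m01']])/mm['m00'],mm['m00']
c,a=blob((325,105),25,25);print('top',c,a,np.sqrt(4*a/np.pi),atz('wrist',c,.194,m))
ctr=atz('wrist',c,.194,m)
# cap disc: dark ring
c2,a2=blob((300,120),25,20);print('cap',c2,a2,np.sqrt(4*a2/np.pi))
dk=((g<60)*255).astype(np.uint8)
k=np.zeros_like(dk);cv2.circle(k,(325,105),46,255,-1);n,l,s,ce=cv2.connectedComponentsWithStats(dk&k);i=1+s[1:,4].argmax();print(s[i])
cnt=max(cv2.findContours((l==i).astype(np.uint8),cv2.RETR_EXTERNAL,cv2.CHAIN_APPROX_NONE)[0],key=len)
pts=np.array([atz('wrist',p,.160,m)[:2] for p in cv2.convexHull(cnt)[:,0]])
print('ring',cv2.minEnclosingCircle(pts.astype(np.float32)))
c3,a3=blob((307,168),40,60);print('btn',c3,a3,np.sqrt(4*a3/np.pi),atz('wrist',c3,.172,m))
save('crop',cv2.resize(im[60:210,230:420],None,fx=4,fy=4,interpolation=cv2.INTER_CUBIC))
for p,z in((ctr,.194),):
  print([proj('wrist',np.array([*ctr[:2],z]),m) for z in(.148,.16,.194)])
for cam in('scene','side'):
  manip.grab_frame(cam)
  for n,z in(('collar',.148),('grip',.177),('ear',.155),('release_top',.172)):
    for r in manip.spot_point(cam,n)[:4]:
      p=atz(cam,r['location'],z)
      if np.hypot(*(p[:2]-ctr[:2]))<.15: print(cam,n,r['score'],p)
```

```text
top [324.3759 106.2611] 1080.0 37.0823233942262 [ 0.5468 -0.257   0.194 ]
cap [323.94   105.6816] 3797.0 69.53050087090854
[ 286   65   77   82 3723]
ring ((0.5433057546615601, -0.256366491317749), 0.053712986409664154)
btn [307.1849 168.9496] 119.0 12.309163489997376 [ 0.4641 -0.2655  0.172 ]
[array([323.9372, 107.0371]), array([324.0417, 106.8523]), array([324.3759, 106.2611])]
scene grip 0.95 [ 0.5538 -0.2638  0.177 ]
scene ear 0.88 [ 0.4871 -0.2586  0.155 ]
scene release_top 0.4 [ 0.4608 -0.2695  0.172 ]
side collar 0.83 [ 0.5451 -0.2462  0.148 ]
side grip 0.87 [ 0.5491 -0.2504  0.177 ]
side ear 0.71 [ 0.4913 -0.2626  0.155 ]
```

View pics/crop.png

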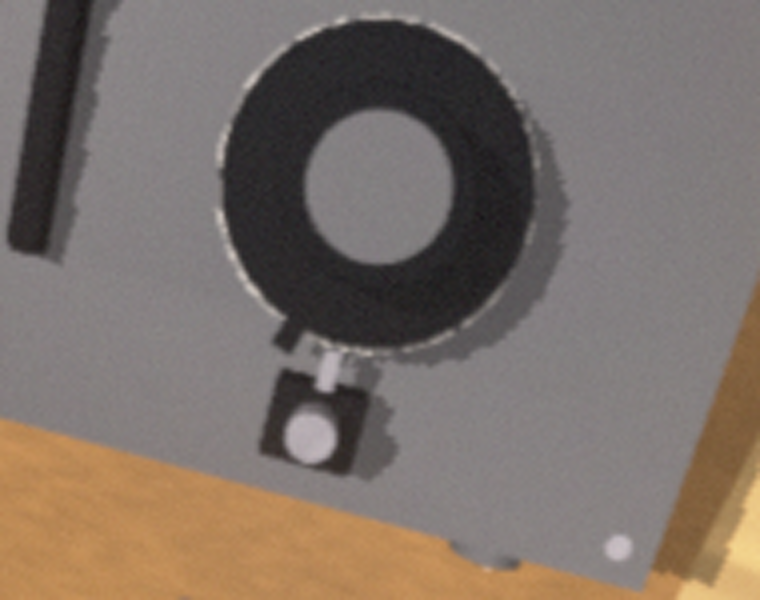

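```bash
python3 -m pendant '{"travel":[[-0.17,0.01,0.3],[-0.17,0.01,0.6],[-0.17,0.01,0.9],[-0.17,0.01,0.9],[-0.17,0.01,0.9]],"dr":[[0,0,0],[0,0,0],[0,0,0],[0,0,0],[0,0,0]],"jaw":[0,0,0,0,0]}'
python3 -m pendant '{"travel":[[0,0,0.3],[0,0,0.6],[0,0,0.85],[0,0,0.85],[0,0,0.85],[0,0,0.85]],"dr":[[0,0,0],[0,0,0],[0,0,0],[0,0,0],[0,0,0],[0,0,0]],"jaw":[0,0,0,0,0,0]}'
python3 - <<'E'
from h import *
m,im=look('w2',(('release_top',.172),('ear',.155)))
print(proj('wrist',np.array([.4625,-.2657,.172]),m),manip.get_obs()['force'])
save('w2c',im[60:360,160:480])
E
```

```text
t: 3.4
eef_pos: [0.4629, -0.264, 0.3021]
tool_rot: [[0.371, -0.929, -0.003], [-0.929, -0.371, 0.003], [-0.004, 0.002, -1.0]]
force: [0.3, -0.3, 0.7]
finger_gap: 0.0003
t: 3.9
eef_pos: [0.4654, -0.2664, 0.205]
tool_rot: [[0.371, -0.929, 0.004], [-0.929, -0.371, -0.003], [0.005, -0.002, -1.0]]
force: [-0.5, -0.8, 0.8]
finger_gap: 0.0001
t 3.95 tcp [ 0.4655 -0.2666  0.2052] q [-42.48     6.64    99.4227  -0.      73.5909  25.7595] yawx -68.2399026620043
release_top 0.78 [320.5 230.7] [ 0.4625 -0.2656  0.172 ]
ear 0.74 [305.  183.9] [ 0.4843 -0.2454  0.155 ]
[320.6709 230.7176] [-0.3917 -0.1857 -0.0224]
```

View pics/w2c.png

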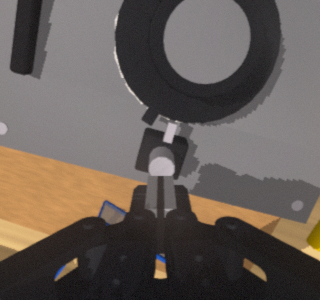

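```bash
python3 -m pendant '{"travel":[[-0.02,0.02,0.1],[-0.02,0.02,0.2],[-0.02,0.02,0.26],[-0.02,0.02,0.28],[-0.02,0.02,0.3],[-0.02,0.02,0.315],[-0.02,0.02,0.33],[-0.02,0.02,0.33],[-0.02,0.02,0.33]],"dr":[[0,0,0],[0,0,0],[0,0,0],[0,0,0],[0,0,0],[0,0,0],[0,0,0],[0,0,0],[0,0,0]],"jaw":[0,0,0,0,0,0,0,0,0]}'
```

```text
t: 4.8
eef_pos: [0.4607, -0.2638, 0.1639]
tool_rot: [[0.371, -0.929, 0.0], [-0.929, -0.371, -0.001], [0.001, 0.0, -1.0]]
force: [-6.5, 3.5, 14.4]
finger_gap: -0.0001
```

```bash
python3 -m pendant '{"travel":[[0.0,0.0,0.01],[0,0,0.012],[0,0,0.012]],"dr":[[0,0,0],[0,0,0],[0,0,0]],"jaw":[0,0,0]}'
python3 -m pendant '{"travel":[[0.0,0.0,-0.2],[0,0,-0.4],[0,0,-0.6],[0,0,-0.6],[0,0,-0.6]],"dr":[[0,0,0],[0,0,0],[0,0,0],[0,0,0],[0,0,0]],"jaw":[0,0,0,0.5,1]}'
python3 - <<'E'
from h import *
m,im=look('w3',(('release_top',.164),('ear',.155),('grip',.177)))
print([proj('wrist',np.array([.4625,-.2657,z]),m) for z in(.172,.164)],[proj('wrist',np.array([.545,-.2565,z]),m) for z in(.194,)])
save('w3c',cv2.resize(im[60:360,160:480],None,fx=2,fy=2))
E
```

```text
t: 5.05
eef_pos: [0.4607, -0.2639, 0.1637]
tool_rot: [[0.371, -0.929, 0.0], [-0.929, -0.371, -0.001], [0.001, 0.0, -1.0]]
force: [-9.8, 5.1, 23.4]
finger_gap: -0.0001
t: 5.47
eef_pos: [0.4613, -0.2641, 0.2338]
tool_rot: [[0.371, -0.929, 0.003], [-0.929, -0.371, -0.002], [0.003, -0.002, -1.0]]
force: [0.3, 0.0, -0.1]
finger_gap: 0.0236
t 5.5167 tcp [ 0.4606 -0.2635  0.2323] q [-42.5997   4.5958  98.4033   0.0035  76.9737  25.6357] yawx -68.23619927206663
release_top 0.84 [326.6 208.6] [ 0.4631 -0.2666  0.164 ]
ear 0.87 [311.7 172. ] [ 0.4841 -0.2457  0.155 ]
grip 0.83 [360.1 100.2] [ 0.5451 -0.2569  0.177 ]
grip 0.83 [50.7 84.7] [ 0.4794 -0.0663  0.177 ]
[array([325.4407, 212.1876]), array([325.2304, 208.8193])] [array([363.3028,  98.8161])]
```

View pics/w3c.png

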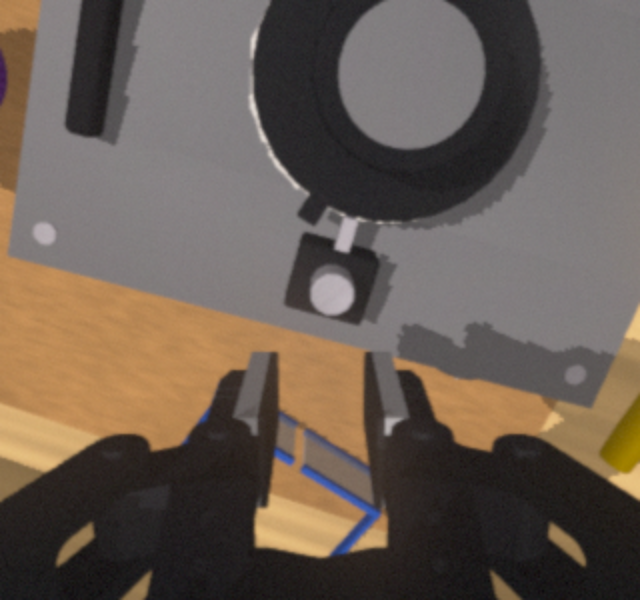

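```bash
python3 -m pendant '{"travel":[[0.05,-0.16,-0.1],[0.1,-0.33,-0.1],[0.15,-0.5,-0.1],[0.21,-0.677,-0.1],[0.21,-0.677,-0.1],[0.21,-0.677,-0.1],[0.21,-0.677,-0.1],[0.21,-0.677,-0.1]],"dr":[[0,0,0],[0,0,0],[0,0,0],[0,0,0],[0,0,0],[0,0,0],[0,0,0],[0,0,0]],"jaw":[1,1,1,1,1,1,1,1]}'
python3 - <<'E'
from h import *
m,im=look('w4',(('grip',.177),('collar',.148)))
g=cv2.cvtColor(im,cv2.COLOR_RGB2GRAY)
o=manip.get_obs();print(o['finger_gap'])
c=proj('wrist',np.array([.5455,-.2572,.194]),m);print(c)
mk=np.zeros((402,642),np.uint8); cv2.floodFill(g.copy(),mk,tuple(int(v) for v in c),255,25,25,4|cv2.FLOODFILL_MASK_ONLY|cv2.FLOODFILL_FIXED_RANGE|(255<<8))
mm=cv2.moments(mk[1:-1,1:-1],True);c=(mm['m10']/mm['m00'],mm['m01']/mm['m00']);print(c,mm['m00'],atz('wrist',c,.194,m))
save('w4c',im[0:400,120:520])
E
```

```text
t: 6.33
eef_pos: [0.5443, -0.2566, 0.2436]
tool_rot: [[0.37, -0.929, -0.001], [-0.929, -0.37, 0.001], [-0.001, 0.001, -1.0]]
force: [-0.5, 0.1, -0.9]
finger_gap: 0.0854
t 6.3833 tcp [ 0.5444 -0.2568  0.2439] q [-36.5327  13.2     87.2297  -0.0091  79.622   31.7432] yawx -68.27426075763996
grip 0.92 [ 58.5 174.4] [ 0.4977 -0.0628  0.177 ]
grip 0.64 [324.3 209.4] [ 0.5455 -0.2571  0.177 ]
0.08538076656242767
[324.7576 217.1403]
(325.71559984668454, 213.81832119586048) 2609.0 [ 0.5481 -0.2569  0.194 ]
```

View pics/w4c.png

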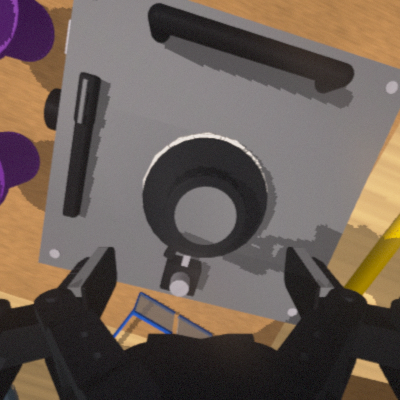

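```bash
python3 -m pendant '{"travel":[[0,-0.01,0.2],[0,-0.01,0.4],[0,-0.01,0.55],[0,-0.01,0.65],[0,-0.01,0.7],[0,-0.01,0.7],[0,-0.01,0.7]],"dr":[[0,0,0],[0,0,0],[0,0,0],[0,0,0],[0,0,0],[0,0,0],[0,0,0]],"jaw":[1,1,1,1,1,1,1]}'
python3 -m pendant '{"travel":[[0,0,0],[0,0,0],[0,0,0],[0,0,0],[0,0,0],[0,0,0]],"dr":[[0,0,0],[0,0,0],[0,0,0],[0,0,0],[0,0,0],[0,0,0]],"jaw":[0.65,0.6,0.6,0.6,0.6,0.6]}' 40
```

```text
t: 7.07
eef_pos: [0.5467, -0.2567, 0.161]
tool_rot: [[0.371, -0.929, 0.001], [-0.929, -0.371, -0.001], [0.001, -0.0, -1.0]]
force: [0.3, -0.1, 0.8]
finger_gap: 0.0855
t: 7.57
eef_pos: [0.5474, -0.2574, 0.1621]
tool_rot: [[0.371, -0.929, 0.003], [-0.929, -0.371, -0.003], [0.003, -0.002, -1.0]]
force: [0.7, -1.6, 5.1]
finger_gap: 0.0584
```

```bash
python3 -m pendant '{"travel":[[0,0,0],[0,0,0],[0,0,0],[0,0,0],[0,0,0],[0,0,0],[0,0,0],[0,0,0],[0,0,0],[0,0,0],[0,0,0]],"dr":[[0,0,0],[0,0,0],[0,0,-0.03],[0,0,-0.06],[0,0,-0.1],[0,0,-0.14],[0,0,-0.18],[0,0,-0.22],[0,0,-0.25],[0,0,-0.25],[0,0,-0.25]],"jaw":[0.5,0.5,0.5,0.5,0.5,0.5,0.5,0.5,0.5,0.5,0.5]}' 70
python3 - <<'E'
from h import *
o=manip.get_obs();print(o['force'],o['wrist_torque'],o['eef_pos'])
m,im=look('w5',(('ear',.155),('grip',.177)))
E
```

```text
t: 8.48
eef_pos: [0.5475, -0.257, 0.1621]
tool_rot: [[0.786, -0.619, 0.003], [-0.619, -0.786, -0.002], [0.004, -0.0, -1.0]]
force: [0.7, -0.9, 5.6]
finger_gap: 0.0582
[ 0.6874 -0.8992  5.6274] [-0.0082 -0.0137  0.2171] [ 0.5475 -0.257   0.1621]
t 8.5333 tcp [ 0.5476 -0.2571  0.1621] q [-36.3804  17.8319  91.3189   0.005   70.6437   1.8381] yawx -38.22014163995493
ear 0.75 [267.3 322.8] [ 0.4874 -0.2765  0.155 ]
grip 0.79 [318.6 266.6] [ 0.545  -0.2555  0.177 ]
```

```bash
python3 -m pendant '{"travel":[[0,0,0],[0,0,0],[0,0,0],[0,0,0],[0,0,0],[0,0,0],[0,0,0],[0,0,0],[0,0,0],[0,0,0],[0,0,0],[0,0,0],[0,0,0],[0,0,0]],"dr":[[0,0,-0.04],[0,0,-0.08],[0,0,-0.12],[0,0,-0.16],[0,0,-0.2],[0,0,-0.24],[0,0,-0.28],[0,0,-0.32],[0,0,-0.36],[0,0,-0.4],[0,0,-0.44],[0,0,-0.48],[0,0,-0.5],[0,0,-0.5]],"jaw":[0.5,0.5,0.5,0.5,0.5,0.5,0.5,0.5,0.5,0.5,0.5,0.5,0.5,0.5]}' 70
python3 - <<'E'
from h import *
o=manip.get_obs();print(o['force'],o['wrist_torque'],o['eef_pos'])
m,im=look('w6',(('ear',.155),('grip',.177)))
E
```

```text
t: 9.8
eef_pos: [0.5474, -0.2569, 0.162]
tool_rot: [[0.928, 0.373, 0.003], [0.373, -0.928, -0.002], [0.002, 0.003, -1.0]]
force: [-0.8, -1.1, 7.0]
finger_gap: 0.0581
[-0.8053 -1.12    6.9576] [ 0.0512 -0.0681  0.1293] [ 0.5474 -0.2569  0.162 ]
t 9.85 tcp [ 0.5474 -0.2569  0.1621] q [-36.3827  17.8256  91.3329   0.0102  70.655  -58.19  ] yawx 21.804024506649405
ear 0.8 [268.8 325.2] [ 0.5369 -0.3183  0.155 ]
grip 0.69 [317. 269.] [ 0.5457 -0.2579  0.177 ]
```

```bash
cat > s.py <<'E'
from h import *
o=manip.get_obs();print('F',o['force'],'T',o['wrist_torque'],o['eef_pos'],'yaw',np.degrees(np.arctan2(o['tool_rot'][1][0],o['tool_rot'][0][0])))
E
python3 -m pendant '{"travel":[[0,0,0],[0,0,0],[0,0,0],[0,0,0]],"dr":[[0,0,-0.015],[0,0,-0.03],[0,0,-0.04],[0,0,-0.04]],"jaw":[0.5,0.5,0.5,0.5]}' 70
python3 s.py
python3 -m pendant '{"travel":[[0,0,0],[0,0,0],[0,0,0]],"dr":[[0,0,-0.01],[0,0,-0.015],[0,0,-0.015]],"jaw":[0.5,0.5,0.5]}' 70
python3 s.py
```

```text
t: 10.28
eef_pos: [0.5474, -0.257, 0.162]
tool_rot: [[0.894, 0.448, 0.003], [0.448, -0.894, -0.002], [0.002, 0.003, -1.0]]
force: [0.4, -1.3, 5.8]
finger_gap: 0.0582
F [ 0.4228 -1.3209  5.8051] T [ 0.0175 -0.1075  0.2049] [ 0.5474 -0.257   0.162 ] yaw 26.617519488654555
t: 10.53
eef_pos: [0.5474, -0.257, 0.162]
tool_rot: [[0.88, 0.475, 0.003], [0.475, -0.88, -0.002], [0.002, 0.003, -1.0]]
force: [0.3, -1.0, 5.9]
finger_gap: 0.0584
F [ 0.2878 -1.024   5.8608] T [ 0.1096 -0.1074  0.0777] [ 0.5474 -0.257   0.162 ] yaw 28.38095303741634
```

```bash
python3 -m pendant '{"travel":[[0,0,0],[0,0,0]],"dr":[[0,0,-0.012],[0,0,-0.012]],"jaw":[0.5,0.5]}' 70 | head -1
python3 s.py
python3 -m pendant '{"travel":[[0,0,0],[0,0,0]],"dr":[[0,0,-0.012],[0,0,-0.012]],"jaw":[0.5,0.5]}' 70 | head -1
python3 s.py
python3 -c "
from h import *
look('w7',(('ear',.155),))"
```

```text
t: 10.7
F [-0.4575 -0.3336  5.9313] T [ 0.0114 -0.0734  0.1793] [ 0.5474 -0.257   0.162 ] yaw 29.85933724030151
t: 10.87
F [ 3.2238 -0.5995  6.3663] T [ 0.0316 -0.421   0.0718] [ 0.5479 -0.2569  0.162 ] yaw 31.262993870096416
t 10.9167 tcp [ 0.5479 -0.257   0.1621] q [-36.3744  17.8407  91.311    0.0443  70.6044 -67.6235] yawx 31.23470437355666
ear 0.6 [265.7 321.8] [ 0.5449 -0.3178  0.155 ]
```

```bash
python3 -m pendant '{"travel":[[0,0,0],[0,0,0]],"dr":[[0,0,-0.01],[0,0,-0.01]],"jaw":[0.5,0.5]}' 70 | head -1
python3 s.py
python3 -m pendant '{"travel":[[0,0,0],[0,0,0]],"dr":[[0,0,-0.01],[0,0,-0.01]],"jaw":[0.5,0.5]}' 70 | head -1
python3 s.py
```

```text
t: 11.13
F [ 4.7291 -1.3285  5.1413] T [-0.0258 -0.7651 -0.8192] [ 0.5483 -0.257   0.162 ] yaw 32.3611046771972
t: 11.3
F [ 7.7705 -1.2032  4.6761] T [ 0.0205 -1.0276 -1.5558] [ 0.5487 -0.2572  0.162 ] yaw 33.45710162541141
```

```bash
python3 -m pendant '{"travel":[[0,0,0],[0,0,0],[0,0,-0.03],[0,0,-0.06],[0,0,-0.06]],"dr":[[0,0,0.014],[0,0,0.014],[0,0,0.014],[0,0,0.014],[0,0,0.014]],"jaw":[0.5,0.5,0.5,0.5,0.5]}' 70
python3 s.py
```

```text
t: 11.72
eef_pos: [0.5472, -0.2567, 0.1672]
tool_rot: [[0.849, 0.529, 0.002], [0.529, -0.849, -0.001], [0.001, 0.002, -1.0]]
force: [2.4, -2.5, -1.5]
finger_gap: 0.0582
F [ 2.4395 -2.4755 -1.5428] T [-0.3632 -0.4475 -0.0494] [ 0.5472 -0.2567  0.1672] yaw 31.92831257591555
```

Free of the lips with low force; continue straight up.

```bash
python3 -m pendant '{"travel":[[0,0,-0.06],[0,0,-0.12],[0,0,-0.18],[0,0,-0.24],[0,0,-0.24]],"dr":[[0,0,0],[0,0,0],[0,0,0],[0,0,0],[0,0,0]],"jaw":[0.5,0.5,0.5,0.5,0.5]}' 70
python3 -m pendant '{"travel":[[0,0,-0.1],[0,0,-0.2],[0,0,-0.3],[0,0,-0.4],[0,0,-0.5],[0,0,-0.6],[0,0,-0.7],[0,0,-0.8],[0,0,-0.9],[0,0,-1],[0,0,-1],[0,0,-1]],"dr":[[0,0,0],[0,0,0],[0,0,0],[0,0,0],[0,0,0],[0,0,0],[0,0,0],[0,0,0],[0,0,0],[0,0,0],[0,0,0],[0,0,0]],"jaw":[0.5,0.5,0.5,0.5,0.5,0.5,0.5,0.5,0.5,0.5,0.5,0.5]}' 70
python3 - <<'E'
from h import *
for cam in('scene','side'):
  a=manip.grab_frame(cam); save('l_'+cam,a)
  for n,z in (('tub',.0),('offcut_a',.015),('offcut_b',.014)):
    for r in manip.find_in(cam,n)[:2]: print(cam,n,r['score'],r['extent'])
    for r in manip.spot_point(cam,n)[:2]: print(cam,n,r['score'],r['location'],atz(cam,r['location'],z))
cv2.imwrite('pics/l.png',np.vstack([cv2.imread('pics/l_scene.png')[60:300,120:500],cv2.imread('pics/l_side.png')[60:310,170:550]]))
E
```

```text
t: 12.13
eef_pos: [0.5469, -0.2565, 0.198]
tool_rot: [[0.848, 0.529, 0.001], [0.529, -0.848, -0.001], [0.001, 0.002, -1.0]]
force: [0.1, -0.8, -3.0]
finger_gap: 0.0584
t: 13.13
eef_pos: [0.5468, -0.2566, 0.3172]
tool_rot: [[0.848, 0.529, 0.001], [0.529, -0.848, -0.001], [0.001, 0.002, -1.0]]
force: [-0.0, 0.1, -4.5]
finger_gap: 0.0585
scene tub 0.78 [310.8, 130.3, 436.3, 228.6]
scene tub 0.46 [395.0, 177.6, 412.1, 190.0]
scene tub 0.68 [370.2, 180.9] [0.5742 0.2594 0.    ]
scene offcut_a 0.55 [362.8, 200.0, 379.8, 211.0]
scene offcut_a 0.71 [221.5, 230.5] [ 0.3559 -0.2016  0.015 ]
scene offcut_a 0.55 [374.8, 206.7] [0.6572 0.1683 0.015 ]
scene offcut_b 0.55 [362.8, 200.0, 379.8, 211.0]
scene offcut_b 0.71 [221.5, 230.5] [ 0.3552 -0.2012  0.014 ]
scene offcut_b 0.55 [374.8, 206.7] [0.6568 0.169  0.014 ]
side tub 0.61 [212.8, 203.2, 324.9, 300.0]
side tub 0.91 [272.2, 255.1] [0.5704 0.2611 0.    ]
side offcut_a 0.52 [213.4, 201.9, 323.1, 301.2]
side offcut_a 0.49 [233.5, 246.7, 249.3, 254.5]
side offcut_a 0.67 [268.0, 228.8] [0.6518 0.1839 0.015 ]
side offcut_a 0.45 [242.2, 251.3] [0.6615 0.3173 0.015 ]
side offcut_b 0.52 [213.4, 201.9, 323.1, 301.2]
side offcut_b 0.49 [233.5, 246.7, 249.3, 254.5]
side offcut_b 0.67 [268.0, 228.8] [0.6524 0.1834 0.014 ]
side offcut_b 0.45 [242.2, 251.3] [0.6621 0.3168 0.014 ]
```

View pics/l.png

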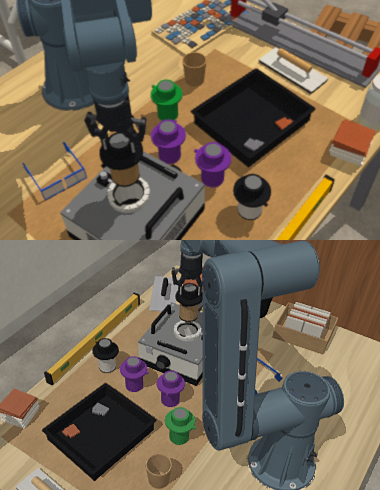

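```bash
python3 -m pendant '{"travel":[[0.04,-0.06,0],[0.12,-0.18,0],[0.2,-0.31,0],[0.29,-0.45,0],[0.37,-0.57,0],[0.45,-0.7,0],[0.53,-0.82,0],[0.578,-0.895,0]],"dr":[[0,0,0],[0,0,0],[0,0,0],[0,0,0],[0,0,0],[0,0,0],[0,0,0],[0,0,0]],"jaw":[0.5,0.5,0.5,0.5,0.5,0.5,0.5,0.5]}' 70
python3 -m pendant '{"travel":[[0.06,-0.09,0],[0.13,-0.2,0],[0.2,-0.31,0],[0.29,-0.45,0],[0.37,-0.57,0],[0.45,-0.7,0],[0.53,-0.82,0],[0.578,-0.895,0]],"dr":[[0,0,0],[0,0,0],[0,0,0],[0,0,0],[0,0,0],[0,0,0],[0,0,0],[0,0,0]],"jaw":[0.5,0.5,0.5,0.5,0.5,0.5,0.5,0.5]}' 70
python3 -m pendant '{"travel":[[0.06,-0.09,0],[0.13,-0.2,0],[0.2,-0.31,0],[0.29,-0.45,0],[0.37,-0.57,0],[0.45,-0.7,0],[0.53,-0.82,0],[0.578,-0.895,0]],"dr":[[0,0,0],[0,0,0],[0,0,0],[0,0,0],[0,0,0],[0,0,0],[0,0,0],[0,0,0]],"jaw":[0.5,0.5,0.5,0.5,0.5,0.5,0.5,0.5]}' 70
python3 -m pendant '{"travel":[[0.06,-0.09,0],[0.13,-0.2,0],[0.2,-0.31,0],[0.29,-0.45,0],[0.37,-0.57,0],[0.45,-0.7,0],[0.51,-0.79,0],[0.55,-0.85,0],[0.57,-0.88,0],[0.578,-0.895,0],[0.578,-0.895,0]],"dr":[[0,0,0],[0,0,0],[0,0,0],[0,0,0],[0,0,0],[0,0,0],[0,0,0],[0,0,0],[0,0,0],[0,0,0],[0,0,0]],"jaw":[0.5,0.5,0.5,0.5,0.5,0.5,0.5,0.5,0.5,0.5,0.5]}' 70
python3 -c "
from h import *
m,im=look('t1',(('tub',.0),('grip',.3)))
save('t1c',im)"
```

```text
t: 14.5
eef_pos: [0.5482, -0.1252, 0.3165]
tool_rot: [[0.847, 0.531, 0.0], [0.531, -0.847, 0.001], [0.001, -0.001, -1.0]]
force: [-0.2, 0.4, -3.0]
finger_gap: 0.0584
t: 15.17
eef_pos: [0.5502, 0.0015, 0.3163]
tool_rot: [[0.848, 0.53, 0.0], [0.53, -0.848, 0.001], [0.0, -0.0, -1.0]]
force: [-0.2, 0.3, -3.2]
finger_gap: 0.0582
t: 15.83
eef_pos: [0.5523, 0.1289, 0.3162]
tool_rot: [[0.848, 0.53, 0.0], [0.53, -0.848, 0.0], [0.0, -0.0, -1.0]]
force: [-0.7, -0.9, -4.1]
finger_gap: 0.0585
t: 16.75
eef_pos: [0.5544, 0.2549, 0.3161]
tool_rot: [[0.848, 0.529, -0.0], [0.529, -0.848, -0.0], [-0.0, 0.0, -1.0]]
force: [-0.4, -0.0, -3.2]
finger_gap: 0.0581
t 16.8 tcp [0.5545 0.2545 0.3162] q [ 13.5372  11.6349  80.8277  -0.0242  87.5523 -18.4015] yawx 31.93970377149802
tub 0.72 [335.7 166.4] [0.5799 0.2617 0.    ]
tub 0.32 [ 63.6 339.6] [ 0.313  -0.3082  0.    ]
grip 0.98 [319.4 264.3] [0.5621 0.2417 0.3   ]
grip 0.63 [266.6 341.2] [0.5626 0.173  0.3   ]
grip 0.59 [111.8 184.2] [0.4346 0.2225 0.3   ]
```

View pics/t1c.png

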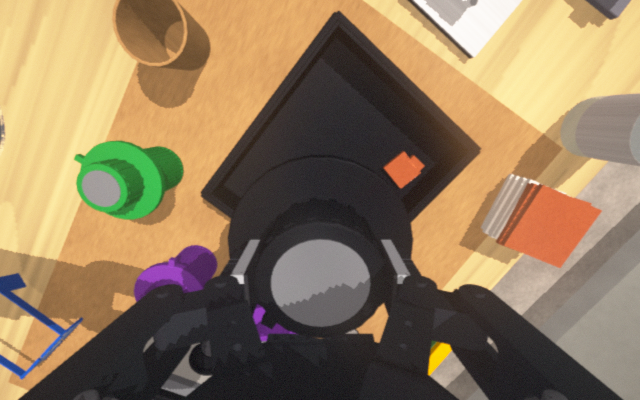

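```bash
python3 -m pendant '{"travel":[[0,0,0.05],[0,0,0.15],[0,0,0.27],[0,0,0.4],[0,0,0.53],[0,0,0.66],[0,0,0.8],[0,0,0.92],[0,0,1],[0,0,1]],"dr":[[0,0,0],[0,0,0],[0,0,0],[0,0,0],[0,0,0],[0,0,0],[0,0,0],[0,0,0],[0,0,0],[0,0,0]],"jaw":[0.5,0.5,0.5,0.5,0.5,0.5,0.5,0.5,0.5,0.5]}' 70
python3 -m pendant '{"travel":[[0,0,0.05],[0,0,0.14],[0,0,0.23],[0,0,0.32],[0,0,0.41],[0,0,0.5],[0,0,0.57],[0,0,0.62],[0,0,0.66],[0,0,0.66],[0,0,0.66]],"dr":[[0,0,0],[0,0,0],[0,0,0],[0,0,0],[0,0,0],[0,0,0],[0,0,0],[0,0,0],[0,0,0],[0,0,0],[0,0,0]],"jaw":[0.5,0.5,0.5,0.5,0.5,0.5,0.5,0.5,0.5,0.5,0.5]}' 70
python3 s.py
python3 -m pendant '{"travel":[[0,0,0.01],[0,0,0.02],[0,0,0.03],[0,0,0.04],[0,0,0.045],[0,0,0.045]],"dr":[[0,0,0],[0,0,0],[0,0,0],[0,0,0],[0,0,0],[0,0,0]],"jaw":[0.5,0.5,0.5,0.5,0.5,0.5]}' 70
python3 s.py
```

```text
t: 17.73
eef_pos: [0.5524, 0.2543, 0.1925]
tool_rot: [[0.849, 0.529, -0.006], [0.529, -0.849, -0.001], [-0.006, -0.002, -1.0]]
force: [-0.8, -0.3, -4.1]
finger_gap: 0.0583
t: 18.65
eef_pos: [0.5545, 0.2551, 0.117]
tool_rot: [[0.848, 0.529, -0.0], [0.529, -0.848, 0.0], [-0.0, -0.0, -1.0]]
force: [0.2, -0.1, -2.9]
finger_gap: 0.0584
F [ 0.2163 -0.1232 -2.8519] T [ 0.0286 -0.0019  0.0016] [0.5545 0.2551 0.117 ] yaw 31.962266991275946
t: 19.15
eef_pos: [0.5543, 0.255, 0.1115]
tool_rot: [[0.848, 0.529, -0.0], [0.529, -0.848, -0.0], [-0.0, -0.0, -1.0]]
force: [-0.7, 0.7, -2.6]
finger_gap: 0.0581
F [-0.6567  0.6563 -2.5693] T [-0.0144  0.0361 -0.0002] [0.5543 0.255  0.1115] yaw 31.95952114559987
```

```bash
python3 -m pendant '{"travel":[[0,0,0.008],[0,0,0.016],[0,0,0.02],[0,0,0.02]],"dr":[[0,0,0],[0,0,0],[0,0,0],[0,0,0]],"jaw":[0.5,0.5,0.5,0.5]}' 70
python3 -m pendant '{"travel":[[0,0,0.005],[0,0,0.01],[0,0,0.01]],"dr":[[0,0,0],[0,0,0],[0,0,0]],"jaw":[0.5,0.5,0.5]}' 70
```

```text
t: 19.48
eef_pos: [0.5543, 0.255, 0.109]
tool_rot: [[0.848, 0.529, -0.0], [0.529, -0.848, -0.0], [-0.0, -0.0, -1.0]]
force: [-1.1, -0.5, -2.8]
finger_gap: 0.0583
t: 19.73
eef_pos: [0.5543, 0.255, 0.1079]
tool_rot: [[0.848, 0.529, -0.0], [0.529, -0.848, -0.0], [-0.0, -0.0, -1.0]]
force: [-0.3, 0.3, -3.8]
finger_gap: 0.0586
```

```bash
python3 -m pendant '{"travel":[[0,0,0.005],[0,0,0.01],[0,0,0.01]],"dr":[[0,0,0],[0,0,0],[0,0,0]],"jaw":[0.5,0.5,0.5]}' 70
python3 -m pendant '{"travel":[[0,0,0.005],[0,0,0.01],[0,0,0.01]],"dr":[[0,0,0],[0,0,0],[0,0,0]],"jaw":[0.5,0.5,0.5]}' 70
```

```text
t: 19.98
eef_pos: [0.5545, 0.255, 0.1075]
tool_rot: [[0.848, 0.529, 0.0], [0.529, -0.848, -0.0], [0.0, 0.0, -1.0]]
force: [-2.1, -2.1, 2.7]
finger_gap: 0.0586
t: 20.23
eef_pos: [0.5547, 0.2549, 0.1075]
tool_rot: [[0.848, 0.529, 0.001], [0.529, -0.848, -0.0], [0.0, 0.001, -1.0]]
force: [-5.0, -3.3, 11.2]
finger_gap: 0.0584
```

```bash
python3 -m pendant '{"travel":[[0,0,-0.01],[0,0,-0.01],[0,0,-0.01],[0,0,-0.01],[0,0,-0.01],[0,0,-0.01],[0,0,-0.01],[0,0,-0.01],[0,0,-0.01]],"dr":[[0,0,0],[0,0,0],[0,0,0],[0,0,0],[0,0,0],[0,0,0],[0,0,0],[0,0,0],[0,0,0]],"jaw":[0.5,0.5,0.7,0.75,0.8,0.9,1,1,1]}' 20
python3 s.py
python3 -m pendant '{"travel":[[0,0,-0.05],[0,0,-0.15],[0,0,-0.3],[0,0,-0.5],[0,0,-0.7],[0,0,-0.9],[0,0,-1],[0,0,-1]],"dr":[[0,0,0],[0,0,0],[0,0,0],[0,0,0],[0,0,0],[0,0,0],[0,0,0],[0,0,0]],"jaw":[1,1,1,1,1,1,1,1]}'
python3 -m pendant '{"travel":[[0,0,-0.3],[0,0,-0.6],[0,0,-0.8],[0,0,-0.8],[0,0,-0.8]],"dr":[[0,0,0],[0,0,0],[0,0,0],[0,0,0],[0,0,0]],"jaw":[1,1,1,1,1]}'
python3 - <<'E'
from h import *
m,im=look('f',(('grip',.122),('release_top',.164)))
a=manip.grab_frame('scene');b=manip.grab_frame('side')
save('f',np.vstack([np.hstack([a[80:330,140:460],b[80:330,200:520]]),cv2.resize(im,None,fx=1,fy=1)[:340]]))
E
```

```text
t: 20.98
eef_pos: [0.5544, 0.255, 0.1068]
tool_rot: [[0.848, 0.529, 0.0], [0.529, -0.848, 0.0], [0.0, -0.0, -1.0]]
force: [-0.2, -0.7, -0.6]
finger_gap: 0.0852
F [-0.171  -0.7042 -0.6416] T [-0.0058  0.0068  0.0183] [0.5544 0.255  0.1068] yaw 31.95736774460718
t: 21.65
eef_pos: [0.5565, 0.2556, 0.2317]
tool_rot: [[0.848, 0.529, 0.008], [0.529, -0.848, 0.002], [0.007, 0.002, -1.0]]
force: [0.7, -0.2, 1.1]
finger_gap: 0.0853
t: 22.07
eef_pos: [0.5548, 0.2552, 0.3236]
tool_rot: [[0.848, 0.529, 0.002], [0.529, -0.848, 0.0], [0.002, 0.001, -1.0]]
force: [0.3, 0.0, -0.1]
finger_gap: 0.0857
t 22.1167 tcp [0.554  0.2549 0.3217] q [ 13.5707  11.4963  80.3743   0.0019  88.2022 -18.3895] yawx 31.960158790638335
grip 0.92 [317.8 179.1] [0.5544 0.2514 0.122 ]
grip 0.81 [268.6 341.2] [0.6215 0.0056 0.122 ]
grip 0.65 [113.2 181. ] [0.3419 0.1164 0.122 ]
```

View pics/f.png

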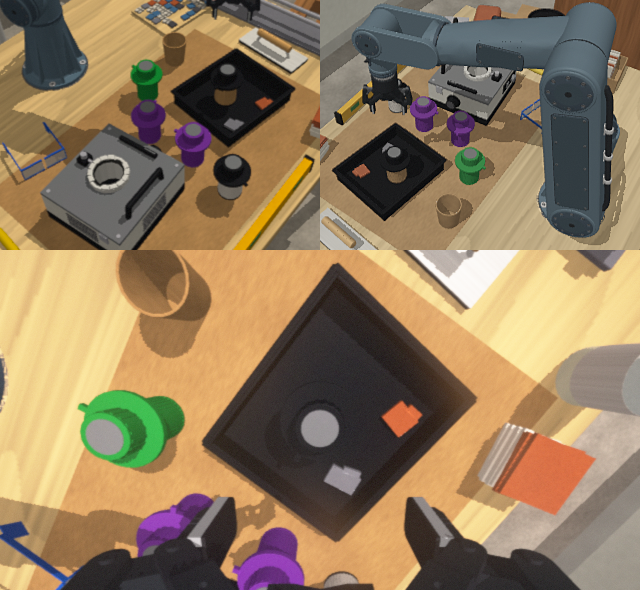

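```bash
python3 -c "
from bench import manip
print(manip.sign_off())"
```

```text
the job is handed in; nothing more can be done
None
```

The spent cartridge is standing upright in the middle of the waste tub, released, and I have handed the job in (about 22 s on the robot's clock, limit 69 s).

- **Latch:** I pressed the button until it bottomed, at about 23 N. A close picture afterwards showed its top at 164 mm, so it stayed down.
- **Twist:** I turned the cartridge about 100 degrees anticlockwise in one grasp, until the wrist torque rose sharply to about 1.6 N m at the stop. The ear was then about 81 degrees past the front. I eased back 1.6 degrees before lifting.
- **Lift and carry:** It came straight out with under about 5 N and stayed vertical to within about half a degree of tool tilt.
- **Setting down:** I lowered it in 1 to 2 mm steps to contact, with a peak of about 11 N. I then took the load off, opened the jaws and moved clear.

The last pictures show it upright and clear of both offcuts, with the gripper well above it and the other things apparently where they were. I checked those by eye only. The network did not find the latch button in the last wrist picture, which was taken over the tub, so I did not confirm the button's position again at the end. No other checks disagreed beyond 2 to 3 mm of camera scatter.

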